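# Hold a probe through the guard slot over a culture dish

## Task

Push the covered round dish along the worktop, under the slotted guard, until it is home against the two rear legs. Then take the flat probe out of its stand, lower its blade gently down through the slot of the guard, and finish still holding it there upright, its tip about one centimetre above the lid of the dish: do not touch the dish with the probe, do not let the probe rest on the guard, and leave the other objects alone.

Things in the scene. Friction and masses are not known exactly. Their poses are not given: they have to be found in the camera images.
- guard: Fixed slotted guard: aluminium plate 5 mm thick, top 56 mm above the worktop, on four round legs 10 mm across. Origin on the worktop below the slot; +x points from the open front to the rear (the dish goes in along +x). Plate: x -34 to +52 mm, y -70 to +70 mm. Front legs at x -26, y -62 and +62 mm; rear legs, the dish's stops, at x 41, y -29 and +29 mm
- slot (a point): Middle of the slot at the plate's top face, 56 mm above the worktop; axes as the guard's. The slot is 42 mm along y, 10 mm along x, straight through the plate. A dark collar round it slopes up and steeply outwards (5 mm out over 10 mm of height, rim 66 mm above the worktop) and leads the blade in
- dish_spot (a point): Point on the worktop straight below the slot's middle; a dish that touches both rear legs has its centre here
- dish: Loose round plastic dish with its lid on, 91 mm in diameter, 16 mm high, 60 g give or take; origin at the centre of its underside. It starts in front of the open front of the guard, with its centre 130 to 170 mm from the slot, and slides on the worktop
- probe: The flat probe, 100 mm tall, about 120 g, standing upright in its stand, in one piece: a steel blade below and a white handle above. The blade is 40 mm wide (along x), 8 mm thick (along y) and 56 mm long, its lower end rounded at 4 mm radius. Origin at the middle of the tip, z up along the blade
- probe_handle (a point): Centre of the probe's handle, where to grasp: 78 mm above the tip. The handle is 30 mm along x, 18 mm along y (take it across y) and 44 mm high
- probe_tip (a point): Middle of the lower end of the probe's blade
- stand: Fixed grey block 36 mm high, 64 x 32 mm, on a foot 76 x 52 mm, with an open pocket 44 mm (x) by 12 mm (y) in its top; the probe stands in it on the pocket's floor, 6 mm above the worktop, its x along the pocket's x. Origin on the worktop below the pocket
- timer: Bystander: small white timer, 46 x 62 x 68 mm, origin at its underside
- tape_roll: Bystander: roll of tape, 73 mm across, 19 mm high, origin at its underside
- weight: Bystander: knobbed metal weight, 29 mm across, 50 mm high, origin at its underside
Not all that is in view belongs to the job. There is more than one size of the dish; the one meant has the size given above.

How it is judged:
By the outcome, as a careful person would: the job done as asked, in the order asked, and still so for the second after the job is handed in, while the arm keeps its last pose, push and grip.
It also fails if it takes over 58 s, if anything falls off the work surface, if the arm or the gripper's body presses on something with over 40 N, if the wrist force passes 120 N, or if a joint passes its speed limit or range.

## Robot

A 6-joint arm with a two-finger parallel gripper is mounted at the origin on a cart in front of the work surface, level with it; the furniture and walls round the work are solid. World frame = base frame: x ahead of the robot, y to its left, z up, the work surface at z = 0. Lengths are in m, angles in rad, forces in N, time in s.
With the tool pointing down it reaches from about 0.225 to 0.875 m from the base axis. Payload 3.4 kg.
Tool frame: the origin (TCP) lies at the very end of the fingers, on their centre line; the grasp point (between the pads) lies 19 mm behind it (grasp_offset is the distance from the TCP to the grasp point, in m); y points along the fingers, z is the direction in which the jaws open and shut, and the axes are right-handed (so a half turn about y gives the same grasp; the last joint's range is limited). The gripper opens to 85 mm and grips with 20 to 120 N. Pads are 22 mm wide; open, the fingers measure 114 mm over their backs; the gripper's body (76 mm by 85 mm) begins 54 mm behind the grasp point. The pads swing forward as they close: fully open they stand 13 mm farther back than shut.
Start: joints at [1.007, 0.276, 1.505, -0, 1.361, -0.121], TCP at [0.246, 0.52, 0.231] pointing down, gripper open.
Joint ranges: [-2.89, 2.89], [-0.75, 2.08], [0.22, 2.7], [-1.18, 4.32], [0.11, 2.71], [-2.7, 2.7]. Speed limits (rad/s): [2.57, 2.57, 3.14, 3.14, 3.14, 3.14].

## Interface

Orientations are given as a unit quaternion [w, x, y, z].
In Python, from rig import get_state, get_image, sign_off, grasp_offset gives the robot as it stands.
- The arm moves only by the shell command python3 -m jog 'ROWS' [FORCE]. ROWS is JSON, one flat list of numbers, 7 for each row, row after row: the closure in counts, from 0 (fully open) to 255 (shut), then the shift along the tool's x, y, z in cm, then the turn, a rotation vector about the tool's x, y, z in units of 8 degrees (1.0 is 8 degrees). In form: [jaw, tx, ty, tz, rx, ry, rz, jaw, tx, ty, tz, rx, ry, rz, ...]. A call has 1 to 12 rows; each row is the pose to reach, as a shift and turn from the pose commanded when the call began, along the tool's axes at that moment; what a row does not reach only later rows make up. A row lasts 1/8 s, in which the tool goes at most 62.5 mm and 10.7 degrees, less where a joint would pass 70% of its speed; a pose out of reach is approached as far as the arm can. A call with a gripper value outside its range is refused whole. The fingers move at their own pace and stop on an object; FORCE is the grip in N (left out, the last holds). Time passes only in rows, so rows that repeat a pose let the fingers close. It gives the time, the measured TCP pose, the force and the opening at its end, in the units of the state.
- get_state(): the state, without advancing time (a new reading comes with each control period).
- get_image(name): name is "scene" or "side" or "wrist"; returns a dict with "color" (420x560x3 uint8, blue, green, red), "mtx" (3x3 intrinsics, pixels), "k1" (the pictures are not rectified: a ray, as slopes to the right and down, at radius r is drawn at 1 + k1 r^2 times it, then the intrinsics apply), "R" (3x3) and "t" (3): a world point X has camera coordinates R X + t; the wrist camera has in their place "tool_from_camera" (4x4, takes a point from camera to tool coordinates, whose origin is the TCP and whose axes are the tool frame's). Camera axes: x right, y down, z forward; pixel columns grow to the right and rows downward; lengths in m; the calibration is good to about 2 mm. A picture is of the moment at which its call begins: read the wrist's pose just before it. There is no depth.
- sign_off(): hands the job in, once; it reports no verdict.
The state is a dict: "clock": time; "qpos": joint angles; "qd": joint speeds; "effort": joint torques, N m; "position": TCP position; "ee_rot": TCP orientation; "contact_force": force on the tool from outside, world axes, zero at the start; "moment": the same for the moment, N m; "width": finger opening in m.
Only numpy, scipy, OpenCV 4.12 (cv2) and the standard library are available. Lean on these libraries where they do the work, as an engineer would, in place of code of your own. Each camera call takes 0.05 s, during which the arm holds its last target.

## Working session

There is one attempt and no reset: what is moved stays moved. The work goes in short steps, Python scripts to look and compute and a shell command to move; the robot and the scene stay as the last step left them, time stands still between calls to the robot, and variables do not carry over. Pictures are saved under pics/ and viewed, and the job is handed in when it is done.

```bash
mkdir -p pics; ls
python3 - <<'E'
from rig import *
import cv2
print(get_state(), grasp_offset)
for n in ("scene","side","wrist"):
    d=get_image(n); cv2.imwrite(f"pics/{n}0.png",d["color"])
    print(n,{k:v for k,v in d.items() if k!="color"})
E
```

```text
pics
{'clock': 0.0, 'qpos': array([ 1.00701183e+00,  2.76579808e-01,  1.50610033e+00, -4.19684515e-05,
        1.36067590e+00, -1.21000149e-01]), 'qd': array([-0.00020527,  0.00221935,  0.00081775,  0.00225918, -0.00057914,
        0.00062272]), 'effort': array([-1.30938904e-03, -4.16787279e+01, -2.45805860e+01, -2.38724979e-04,
        1.11536868e-02, -8.03194524e-06]), 'position': array([0.24610863, 0.51910816, 0.23046142]), 'ee_rot': array([-0.68925649,  0.69044075, -0.15546475,  0.15507344]), 'contact_force': array([ 0.05761815,  1.02171567, -0.81227519]), 'moment': array([-0.00855276,  0.01466825, -0.02372379]), 'width': 0.08528352905048889} 0.0187
scene {'mtx': array([[415.66264478,   0.        , 281.57342328],
       [  0.        , 415.66264478, 213.70173723],
       [  0.        ,   0.        ,   1.        ]]), 'k1': 0.0013333848648424747, 'R': array([[ 0.64818368, -0.7614524 ,  0.00694004],
       [-0.47235131, -0.40920254, -0.78066479],
       [ 0.59727896,  0.50273604, -0.62491145]]), 't': array([-0.45457237,  0.29481919,  0.95639747])}
side {'mtx': array([[503.92482195,  
[... 218 characters left out ...]
 [-0.01997139,  0.39937793, -0.91656883],
       [ 0.0512768 , -0.91513603, -0.3998709 ]]), 't': array([0.59823706, 0.12031176, 1.22234797])}
wrist {'mtx': array([[295.53149337,   0.        , 280.43392178],
       [  0.        , 295.53149337, 210.48883974],
       [  0.        ,   0.        ,   1.        ]]), 'k1': 0.017501265667645618, 'tool_from_camera': array([[ 7.81619363e-04,  9.50070332e-01,  3.12034859e-01,
        -7.93870276e-02],
       [ 1.14715265e-04, -3.12035038e-01,  9.50070588e-01,
        -1.42509460e-01],
       [ 9.99999688e-01, -7.06798406e-04, -3.52880197e-04,
         3.70545383e-05],
       [ 0.00000000e+00,  0.00000000e+00,  0.00000000e+00,
         1.00000000e+00]])}
```

View pics/scene0.png

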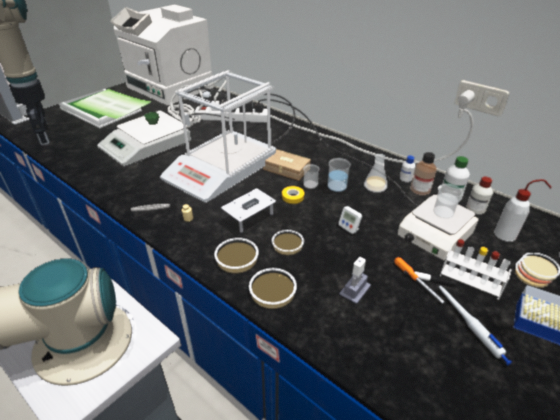

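View pics/side0.png

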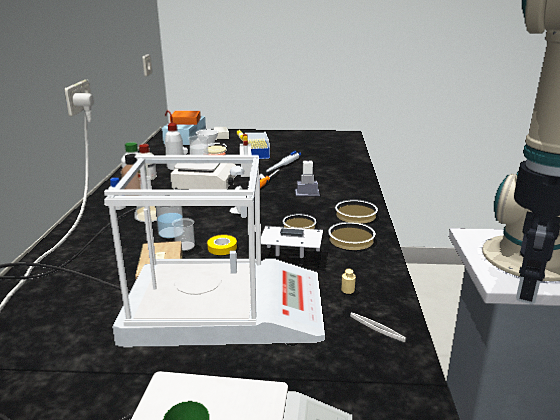

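View pics/wrist0.png

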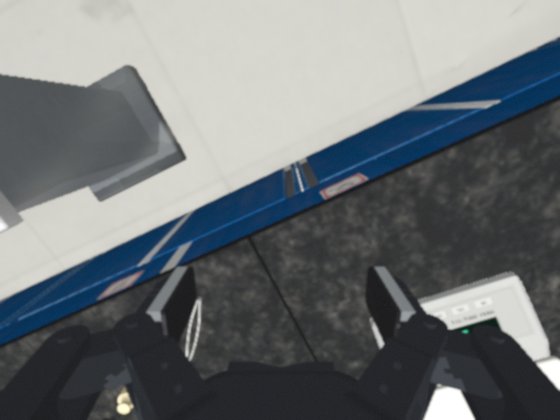

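The scene view shows the guard near (249,206), three dishes near (236,254), (288,242) and (273,287), and the probe in its stand near (355,280). The weight is at (187,213), the tape at (293,195) and the timer at (349,219). Next I'll enlarge it and measure.

```bash
cat > h.py <<'E'
import numpy as np, cv2
from scipy.spatial.transform import Rotation as Ro
from rig import *
def cam(name):
    if name=="wrist":
        s=get_state(); d=get_image(name)
        q=s["ee_rot"]; Rt=Ro.from_quat([q[1],q[2],q[3],q[0]]).as_matrix()
        T=np.eye(4);T[:3,:3]=Rt;T[:3,3]=s["position"]
        W=np.linalg.inv(T@d["tool_from_camera"]); d["R"]=W[:3,:3];d["t"]=W[:3,3]
    else: d=get_image(name)
    return d
def K(d): return d["mtx"],np.array([d["k1"],0,0,0,0.])
def ray(d,uv):
    m,k=K(d); n=cv2.undistortPoints(np.array(uv,float).reshape(-1,1,2),m,k).reshape(-1,2)
    D=np.c_[n,np.ones(len(n))]@d["R"]; C=-d["R"].T@d["t"]; return C,D
def onz(d,uv,z):
    C,D=ray(d,uv); return C+D*((z-C[2])/D[:,2])[:,None]
def proj(d,X):
    m,k=K(d); return cv2.projectPoints(np.array(X,float).reshape(-1,1,3),cv2.Rodrigues(d["R"])[0],d["t"],m,k)[0].reshape(-1,2)
def tri(obs):
    A=[];b=[]
    for d,uv in obs:
        C,D=ray(d,[uv]);v=D[0]/np.linalg.norm(D[0]);P=np.eye(3)-np.outer(v,v);A.append(P);b.append(P@C)
    return np.linalg.lstsq(np.vstack(A),np.hstack(b),rcond=None)[0]
def crop(d,x0,y0,x1,y1,s,fn):
    cv2.imwrite(fn,cv2.resize(d["color"][y0:y1,x0:x1],None,fx=s,fy=s,interpolation=cv2.INTER_CUBIC))
E
python3 - <<'E'
from h import *
d=cam("scene"); crop(d,180,170,380,320,4,"pics/s1.png")
e=cam("side"); crop(e,200,140,400,290,4,"pics/s2.png")
E
```

```text
(no output)
```

View pics/s1.png

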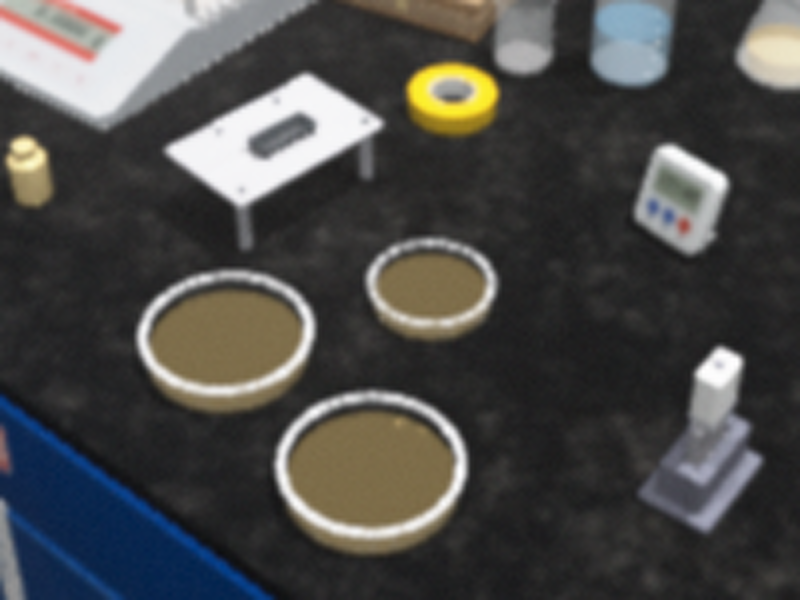

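View pics/s2.png

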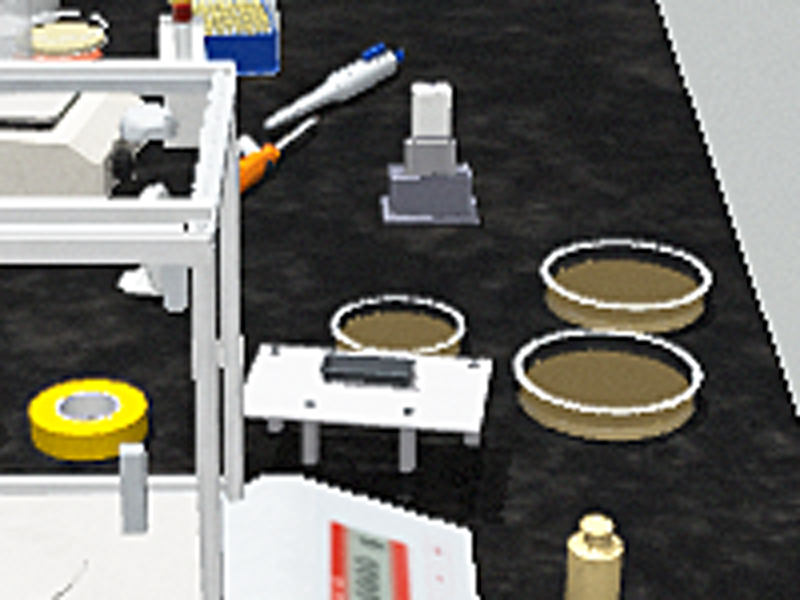

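Run:
```python
from h import *
d=cam("scene");e=cam("side")
S=lambda p:np.array(p,float)/4+[180,170]
T=lambda p:np.array(p,float)/4+[200,140]
# guard corners: front-left..; world on z=.056
print("scene plate",onz(d,S([(165,150),(240,203),(385,125),(308,73)]),.056).round(4))
print("side plate",onz(e,T([(262,345),(245,410),(485,428),(492,361)]),.056).round(4))
print("slot scene rim",onz(d,S([(250,152),(250,140),(300,115),(316,125)]),.066).round(4))
print("front legs foot",onz(d,S([(246,250),(367,180)]),0).round(4))
print("rear legs foot",onz(e,T([(310,464),(407,471)]),0).round(4))
# dishes : fit ellipse points at z=.016
for nm,P in dict(A=[(138,333),(315,330),(230,270),(225,397)],B=[(366,283),(497,285),(432,237),(432,328)],C=[(274,465),(468,463),(370,392),(372,539)]).items():
    X=onz(d,S(P),.016);print(nm,X.round(4).tolist(),np.linalg.norm(X[0]-X[1]),np.linalg.norm(X[2]-X[3]))
for nm,P in dict(A=[(514,372),(702,374),(608,330),(608,413)],C=[(541,275),(712,273),(627,240),(627,309)],B=[(331,325),(464,325)]).items():
    X=onz(e,T(P),.016);print(nm,X.round(4).tolist(),np.linalg.norm(X[0]-X[1]))
# probe top center
a=S((719,361));b=T((432,85))
print("probe top", tri([(d,a),(e,b)]), onz(d,[a],.106),onz(e,[b],.106))
print("stand foot",onz(d,S([(640,490),(707,529),(763,462)]),.0).round(4),onz(e,T([(382,221),(480,222)]),0).round(4))
print("weight",onz(d,S([(32,203)]),0),"timer",onz(d,S([(636,222),(690,255),(712,240)]),0),"tape",onz(d,S([(452,90)]),.019))
```

```text
scene plate [[ 0.5064  0.0751  0.056 ]
 [ 0.4989 -0.0125  0.056 ]
 [ 0.6396 -0.0304  0.056 ]
 [ 0.6515  0.0623  0.056 ]]
side plate [[ 0.6399 -0.023   0.056 ]
 [ 0.6425  0.0644  0.056 ]
 [ 0.5034  0.0795  0.056 ]
 [ 0.4976 -0.0077  0.056 ]]
slot scene rim [[0.538  0.0152 0.066 ]
 [0.5486 0.0256 0.066 ]
 [0.5963 0.0188 0.066 ]
 [0.595  0.0008 0.066 ]]
front legs foot [[ 0.5082 -0.0052  0.    ]
 [ 0.6314 -0.0184  0.    ]]
rear legs foot [[0.6073 0.0262 0.    ]
 [0.548  0.0319 0.    ]]
A [[0.3837, -0.0236, 0.016], [0.4669, -0.1152, 0.016], [0.4724, -0.0254, 0.016], [0.3801, -0.1134, 0.016]] 0.12374804304575435 0.12748982001986012
B [[0.5269, -0.11, 0.016], [0.5873, -0.1832, 0.016], [0.5974, -0.1136, 0.016], [0.5221, -0.1761, 0.016]] 0.09497858409380776 0.0978860476570658
C [[0.3583, -0.18, 0.016], [0.4412, -0.2735, 0.016], [0.4472, -0.1841, 0.016], [0.3545, -0.2673, 0.016]] 0.12495266440297714 0.12452895878396208
A [[0.4808, -0.0738, 0.016], [0.3595, -0.0771, 0.016], [0.4153, -0.141, 0.016], [0.4241, -0.0195, 0.016]] 0.12132541899278765
C [[0.4566, -0.2316, 0.016], [0.3335, -0.2414, 0.016], [0.3896, -0.3002, 0.016], [0.3997, -0.1759, 0.016]] 0.12351240294443114
B [[0.6031, -0.1395, 0.016], [0.5126, -0.144, 0.016]] 0.0906530279026782
probe top [ 0.53875572 -0.38723338  0.10758242] [[ 0.54202673 -0.38644365  0.106     ]] [[ 0.53774441 -0.38923786  0.106     ]]
stand foot [[ 0.5073 -0.3638  0.    ]
 [ 0.5084 -0.414   0.    ]
 [ 0.5802 -0.4118  0.    ]] [[ 0.5749 -0.368   0.    ]
 [ 0.4979 -0.3698  0.    ]]
weight [[0.43858827 0.16037652 0.        ]] timer [[ 0.72876568 -0.20996614  0.        ]
 [ 0.72344042 -0.26269705  0.        ]
 [ 0.74913198 -0.26596616  0.        ]] tape [[ 0.75000749 -0.00848379  0.019     ]]
```

The dish of 91 mm is B, at about (0.558, -0.143). The other two are about 124 mm. I'll check the guard by reprojecting a model of it, and work out the tool axes.

```bash
cat >> h.py <<'E'
def guard(p):
    x,y,a=p;R=np.array([[np.cos(a),-np.sin(a)],[np.sin(a),np.cos(a)]])
    def P(l):
        l=np.array(l,float);o=l.copy();o[:,:2]=l[:,:2]@R.T+[x,y];return o
    return P
E
python3 - <<'E'
from h import *
d=cam("scene");e=cam("side")
P=guard((.572,.016,np.radians(83.8)))
L=[(-34,-70,56),(-34,70,56),(52,70,56),(52,-70,56),(-26,-62,0),(-26,62,0),(41,29,0),(41,-29,0),(0,21,56),(0,-21,56)]
X=P(np.array(L)/1000)
print((proj(d,X)-[180,170])*4); print((proj(e,X)-[200,140])*4)
s=get_state();q=s["ee_rot"];print(Ro.from_quat([q[1],q[2],q[3],q[0]]).as_matrix().round(3))
# balance frame corners (scene full pic): base corner & posts top
print(onz(d,[(162,180),(207,196),(276,150)],.0).round(3), tri([(d,(228,95)),(e,(258,195))]),tri([(d,(270,80)),(e,(258,155))]))
E
```

```text
[[378.72514903 123.44236212]
 [237.7007887  201.80298326]
 [166.37896177 148.91927237]
 [306.31780158  76.38537275]
 [364.77740135 179.34478461]
 [243.47945403 249.30550785]
 [222.46216933 189.55655425]
 [278.84419691 158.71004741]
 [259.97072968 152.76985883]
 [302.1239096  129.99522634]]
[[265.5654858  343.43224988]
 [490.05253082 359.09361994]
 [476.76016028 424.29476707]
 [237.68038383 406.43497749]
 [276.88501444 429.92582556]
 [473.30070333 444.91074399]
 [406.90584988 494.19170193]
 [310.51041026 486.44476618]
 [403.57370609 378.02396173]
 [334.57093965 373.08054858]]
[[ 0.904 -0.     0.428]
 [-0.428 -0.     0.904]
 [-0.    -1.    -0.   ]]
[[0.525 0.407 0.   ]
 [0.565 0.214 0.   ]
 [0.95  0.24  0.   ]] [0.66226013 0.22531176 0.27966899] [0.6835269  0.07995485 0.33405792]
```

```bash
python3 -m jog '[0,2,-1,-1.5,0,0.3,0, 0,6,-1.5,-4,0,1,0, 0,11,-2,-7.5,0,2,0, 0,16,-2,-11,0,3,0, 0,21,-2,-14.5,0,4,0, 0,26,-2,-18,0,5,0, 0,31,-2,-21.5,0,6,0, 0,36,-2,-25,0,7,0, 0,41,-2,-28.5,0,8,0, 0,46,-2,-32,0,8.86,0, 0,50,-2,-34.5,0,8.86,0, 0,52.3,-2,-36,0,8.86,0]' && python3 -m jog '[0,0,0,0,0,0,0,0,0,0,0,0,0,0]'
python3 - <<'E'
from h import *
d=cam("wrist"); cv2.imwrite("pics/w1.png",d["color"]); np.save("w1.npy",d,allow_pickle=True)
P=guard((.572,.016,np.radians(83.8)))
L=[(-34,-70,56),(-34,70,56),(52,70,56),(52,-70,56),(5,21,56),(-5,-21,56)]
print(proj(d,P(np.array(L)/1000)).round(1).tolist())
E
```

```text
clock: 1.95
position: [0.5659, -0.0323, 0.2511]
ee_rot: [-0.471, 0.471, -0.527, 0.527]
contact_force: [-0.8, 0.7, 0.3]
width: 0.0859
clock: 2.2
position: [0.5641, -0.0292, 0.2512]
ee_rot: [0.472, -0.472, 0.527, -0.526]
contact_force: [-0.7, -0.1, 0.5]
width: 0.0851
[[343.2, 175.4], [222.1, 175.6], [216.9, 95.7], [348.5, 95.4], [263.8, 141.0], [301.3, 150.0]]
```

View pics/w1.png

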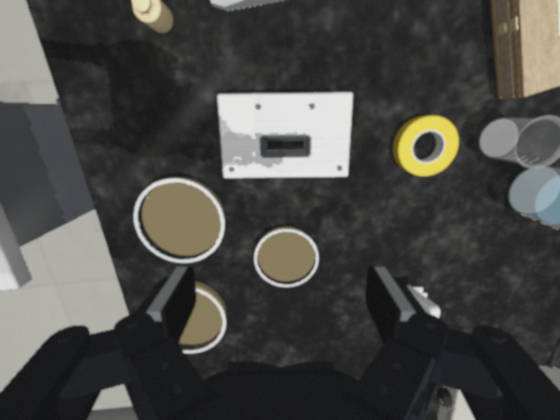

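The wrist view shows the guard plate with corners near (218,94), (353,92), (350,177) and (223,179), the slot near (285,145), and the target dish at (286,257).

Run:
```python
from h import *
d=np.load("w1.npy",allow_pickle=True).item(); crop(d,205,80,365,200,5,"pics/w1a.png"); crop(d,240,215,340,290,8,"pics/w1b.png")
```

```text
(no output)
```

View pics/w1a.png

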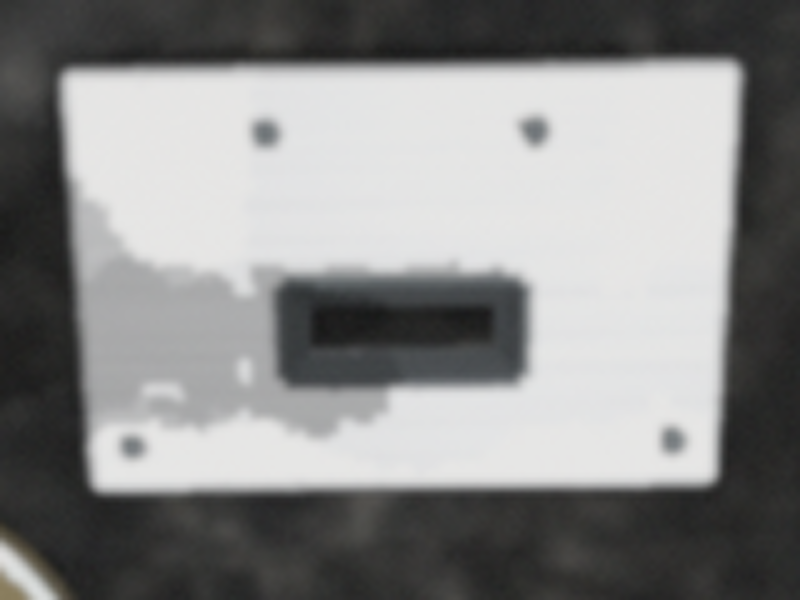

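View pics/w1b.png

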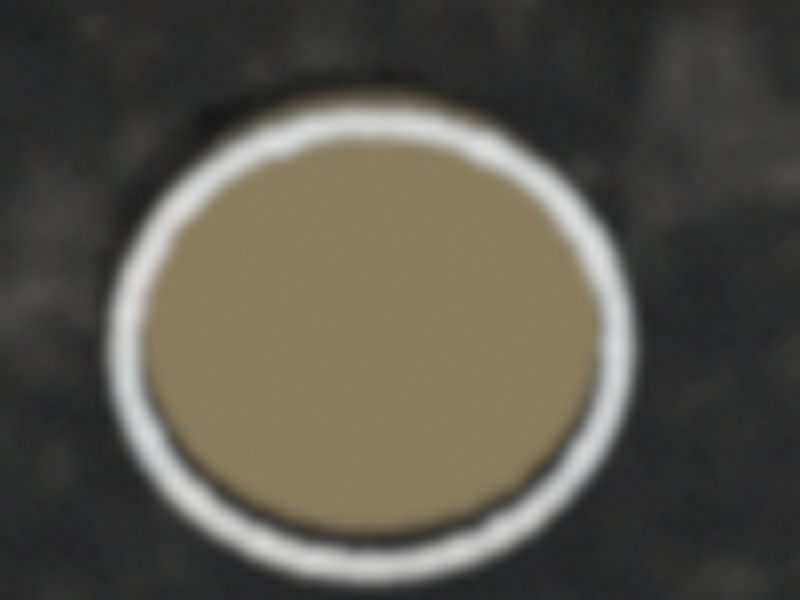

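Run:
```python
from h import *
from scipy.optimize import least_squares
d=np.load("w1.npy",allow_pickle=True).item()
W=lambda p:np.array(p,float)/5+[205,80]
obs=W([(60,70),(742,61),(718,487),(93,492),(265,132),(536,130),(133,446),(673,440),(312,305),(492,305),(492,346),(312,346)])
L=np.array([(52,70,56),(52,-70,56),(-34,-70,56),(-34,70,56),(41,29,56),(41,-29,56),(-26,62,56),(-26,-62,56),(5,21,56),(5,-21,56),(-5,-21,56),(-5,21,56)])/1000
f=lambda p:(proj(d,guard(p)(L))-obs).ravel()
r=least_squares(f,[.572,.016,1.46],x_scale=[.01,.01,.1]);print(r.x,np.degrees(r.x[2]),r.fun.reshape(-1,2).round(2).tolist())
B=lambda p:np.array(p,float)/8+[240,215]
X=onz(d,B([(107,345),(637,350),(370,105),(370,583)]),.016);print(X,(X[0]+X[1])/2,(X[2]+X[3])/2,np.linalg.norm(X[0]-X[1]),np.linalg.norm(X[2]-X[3]))
c=(X[0]+X[1]+X[2]+X[3])[:2]/4
g=r.x;ex=np.array([np.cos(g[2]),np.sin(g[2])]);ey=np.array([-ex[1],ex[0]]);v=c-g[:2];print("dish in guard",v@ex,v@ey)
s=get_state();q=s["ee_rot"];print(s["position"],Ro.from_quat([q[1],q[2],q[3],q[0]]).as_matrix().round(4))
Rm=Ro.from_quat([q[1],q[2],q[3],q[0]]).as_matrix()
t=g[:2]+ex*(v@ex-.085);print("behind dish (85mm) TCP",t, "tool shift", Rm.T@(np.r_[t,0.12]-s["position"]),"heading",np.degrees(np.arctan2(Rm[1,0],Rm[0,0])))
```

```text
[0.57518432 0.01600561 1.47223584] 84.35290026469883 [[2.4, 2.01], [-2.29, 2.18], [-2.35, -2.9], [1.55, -2.56], [0.29, 0.22], [0.01, -0.04], [0.03, -0.31], [0.06, -0.31], [-0.79, -0.15], [0.87, -0.59], [0.75, 0.33], [-0.56, 0.76]]
[[ 0.51370281 -0.13942172  0.016     ]
 [ 0.60707668 -0.15064905  0.016     ]
 [ 0.56481397 -0.0990795   0.016     ]
 [ 0.5550536  -0.19276456  0.016     ]] [ 0.56038975 -0.14503539  0.016     ] [ 0.55993379 -0.14592203  0.016     ] 0.09404643216921137 0.09419212447947238
dish in guard -0.16217884313293301 -0.0009405652141246408
[ 0.56402523 -0.02881983  0.25131768] [[-1.082e-01 -5.000e-04  9.941e-01]
 [-9.941e-01  8.000e-04 -1.082e-01]
 [-7.000e-04 -1.000e+00 -6.000e-04]]
behind dish (85mm) TCP [ 0.55086168 -0.22997364] tool shift [0.20149394 0.13116446 0.00874904] heading -96.20922068849576
```

The guard's slot is at (0.5752, 0.0160) with a yaw of 84.35°. The dish lies 162 mm in front of it and is nearly centred laterally (-1 mm). I'll move behind the dish with the fingers partly closed, so both fingertips push it and keep it centred.

```bash
python3 -m jog '[60,4,1,0.2,0,0,0, 135,9,3,0.4,0,0,0, 135,14,6,0.6,0,0,0, 135,18,9,0.9,0,-0.05,0, 135,20.1,12,0.9,0,-0.05,0, 135,20.1,15,0.9,0,-0.05,0,135,20.1,17.5,0.9,0,-0.05,0,135,20.1,17.5,0.9,0,-0.05,0]'
python3 - <<'E'
from h import *
s=get_state();print(s["position"],s["width"],s["contact_force"])
d=cam("wrist"); cv2.imwrite("pics/w2.png",d["color"]);d=cam("side"); crop(d,240,140,400,260,5,"pics/s3.png")
E
```

```text
clock: 3.25
position: [0.5502, -0.2285, 0.0748]
ee_rot: [0.474, -0.475, 0.526, -0.523]
contact_force: [0.9, 0.6, -0.2]
width: 0.0404
[ 0.55023543 -0.22851173  0.07475606] 0.04043328783442923 [ 0.87437464  0.60535923 -0.21849497]
```

View pics/w2.png

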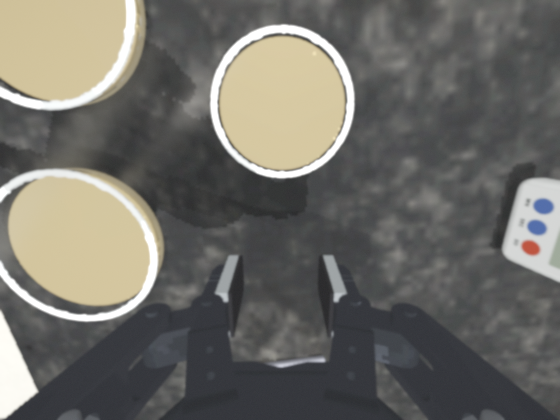

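View pics/s3.png

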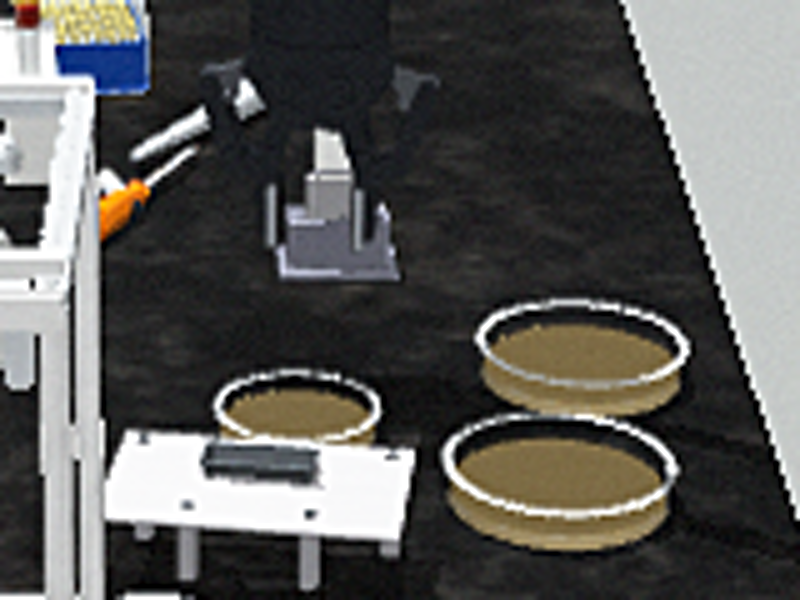

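```bash
python3 -m jog '[135,0,2.5,0,0,0,0,135,0,5,0,0,0,0,135,0,6.4,0,0,0,0,135,0,6.8,0,0,0,0,135,0,6.8,0,0,0,0]'
cat >> h.py <<'E'
G=np.array([0.57518,0.01600,1.47224])
def gl(p,g=G):
    ex=np.array([np.cos(g[2]),np.sin(g[2])]);ey=np.array([-ex[1],ex[0]]);v=np.array(p)[:2]-g[:2];return np.r_[v@ex,v@ey]*1000
def pose():
    s=get_state();q=s["ee_rot"];return s["position"],Ro.from_quat([q[1],q[2],q[3],q[0]]).as_matrix(),s
E
python3 - <<'E'
from h import *
p,R,s=pose(); print(p,gl(p),np.degrees(np.arctan2(R[1,0],R[0,0])),s["contact_force"])
ex=np.r_[np.cos(G[2]),np.sin(G[2]),0];ey=np.r_[-ex[1],ex[0],0]
for x in (-80,-51.8): 
    t=np.r_[G[:2],0.007]+ex*x/1000; print(x,R.T@(t-p)*100)
E
```

```text
clock: 3.98
position: [0.5524, -0.2308, 0.009]
ee_rot: [-0.474, 0.474, -0.524, 0.525]
contact_force: [0.4, -0.5, 0.4]
width: 0.0402
[ 0.55237671 -0.23078266  0.00898976] [-247.8288573    -1.59000161] -95.84048634107648 [ 0.44783617 -0.52091246  0.35631624]
-80 [-16.78233891   0.19128953  -0.21595148]
-51.8 [-19.60232253   0.19003097  -0.2254798 ]
```

```bash
python3 -m jog '[135,-1.4,0,0,0,0,0,135,-2.8,0,0,0,0,0,135,-4.2,0,-0.1,0,0,0,135,-5.6,0,-0.1,0,0,0,135,-7,0,-0.1,0,0,0,135,-8.4,0,-0.1,0,0,0,135,-9.8,0,-0.1,0,0,0,135,-11.2,0,-0.15,0,0,0,135,-12.6,0,-0.15,0,0,0,135,-14,0,-0.2,0,0,0,135,-15.4,0,-0.2,0,0,0,135,-16.4,0,-0.2,0,0,0]'
python3 - <<'E'
from h import *
p,R,s=pose(); print(p,gl(p),np.degrees(np.arctan2(R[1,0],R[0,0])),s["contact_force"])
d=cam("wrist"); cv2.imwrite("pics/w3.png",d["color"]);d=cam("scene"); crop(d,200,160,320,250,6,"pics/s4.png")
E
```

```text
clock: 5.48
position: [0.5665, -0.0662, 0.0083]
ee_rot: [0.474, -0.474, 0.525, -0.525]
contact_force: [-0.3, -1.1, 1.2]
width: 0.0402
[ 0.56652373 -0.06622498  0.00827406] [-82.67771705   0.52358683] -95.82559695481312 [-0.34568883 -1.05275916  1.18325938]
```

View pics/w3.png

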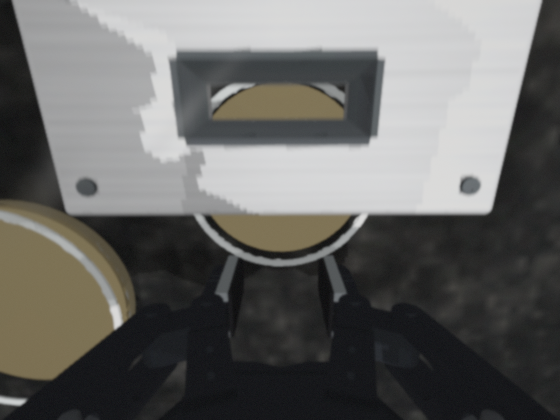

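View pics/s4.png

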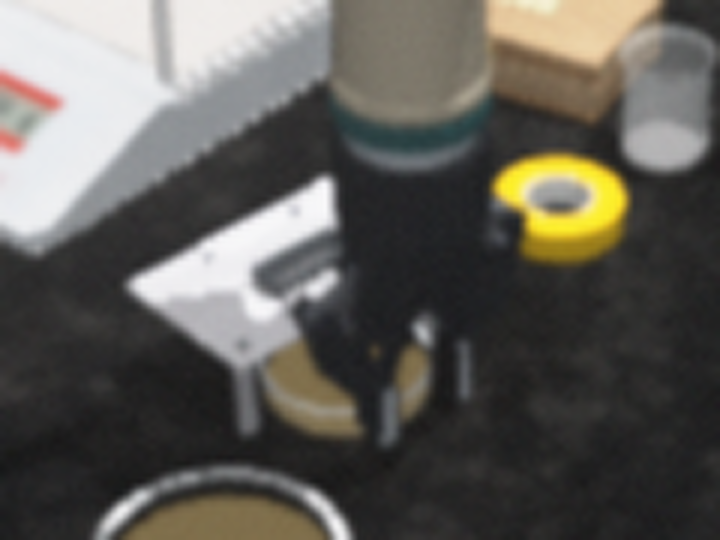

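The dish follows between the fingertips and is partly under the plate, centred on the slot. I'll continue slowly, watching the force.

```bash
python3 -m jog '[135,-0.6,0,0,0,0,0,135,-1.2,0,0,0,0,0,135,-1.8,0,0,0,0,0,135,-2.2,0,0,0,0,0,135,-2.5,0,0,0,0,0,135,-2.7,0,0,0,0,0,135,-2.8,0,0,0,0,0,135,-2.9,0,0,0,0,0,135,-2.9,0,0,0,0,0]'
python3 - <<'E'
from h import *
p,R,s=pose(); print(p,gl(p),s["contact_force"])
d=cam("wrist"); cv2.imwrite("pics/w4.png",d["color"])
E
```

```text
clock: 6.7
position: [0.5695, -0.0384, 0.0083]
ee_rot: [0.474, -0.474, 0.525, -0.525]
contact_force: [0.5, -0.4, 0.1]
width: 0.0399
[ 0.56949045 -0.03835616  0.00832892] [-54.65222133   0.31346114] [ 0.53367937 -0.42229456  0.06888717]
```

View pics/w4.png

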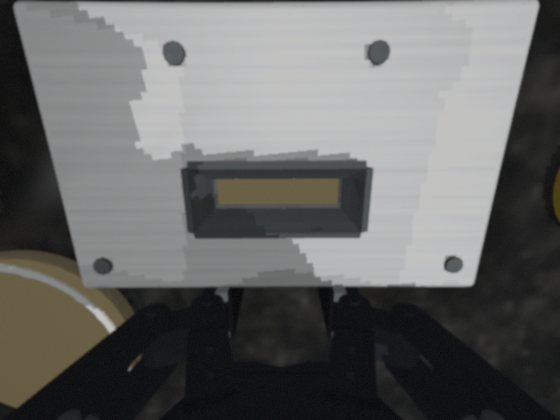

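```bash
python3 -m jog '[135,-0.1,0,0,0,0,0,135,-0.2,0,0,0,0,0,135,-0.2,0,0,0,0,0]';  python3 -m jog '[135,-0.1,0,0,0,0,0,135,-0.1,0,0,0,0,0]'; python3 -m jog '[135,-0.1,0,0,0,0,0,135,-0.1,0,0,0,0,0]'
```

```text
clock: 7.12
position: [0.5697, -0.0363, 0.0083]
ee_rot: [0.474, -0.474, 0.525, -0.525]
contact_force: [-0.1, 0.1, 0.8]
width: 0.0401
clock: 7.38
position: [0.5697, -0.0355, 0.0083]
ee_rot: [-0.474, 0.474, -0.525, 0.525]
contact_force: [0.3, -1.4, 0.2]
width: 0.04
clock: 7.62
position: [0.5695, -0.035, 0.0083]
ee_rot: [-0.474, 0.474, -0.525, 0.525]
contact_force: [-1.5, -3.7, 1.1]
width: 0.0401
```

```bash
python3 -m jog '[135,-0.1,0,0,0,0,0,135,-0.1,0,0,0,0,0]'; python3 -m jog '[135,-0.1,0,0,0,0,0,135,-0.1,0,0,0,0,0]'
python3 - <<'E'
from h import *
p,R,s=pose(); print(p,gl(p),s["contact_force"])
d=cam("wrist"); cv2.imwrite("pics/w5.png",d["color"]); np.save("w5.npy",dict(d),allow_pickle=True);d=cam("side"); crop(d,240,200,360,290,6,"pics/s5.png")
E
```

```text
clock: 7.88
position: [0.5694, -0.0347, 0.0083]
ee_rot: [-0.473, 0.475, -0.524, 0.525]
contact_force: [-2.7, -7.0, 1.2]
width: 0.0402
clock: 8.12
position: [0.5693, -0.0344, 0.0083]
ee_rot: [-0.473, 0.475, -0.524, 0.525]
contact_force: [-3.3, -7.7, 0.7]
width: 0.04
[ 0.56927803 -0.03440024  0.00825718] [-50.73639594   0.91410545] [-3.32148504 -7.69539472  0.7296932 ]
```

View pics/w5.png

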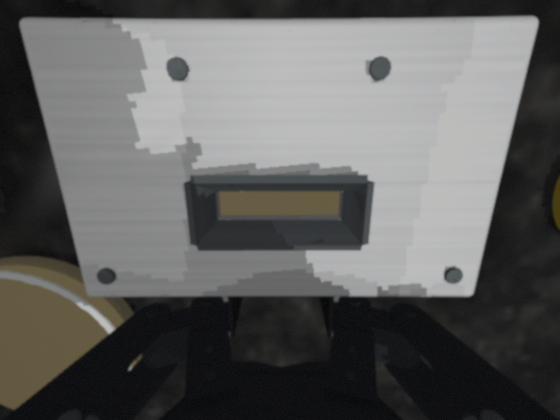

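View pics/s5.png

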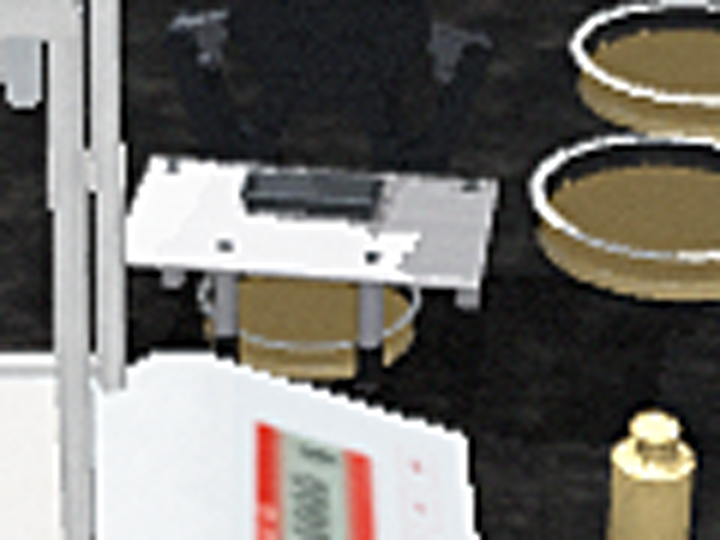

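Both rear legs appear to touch the dish (side view, x≈225 and 370). The force has a sideways part, so I'll ease the tool sideways until it vanishes and both legs carry the load.

```bash
python3 -m jog '[135,0,0,-0.1,0,0,0,135,0,0,-0.1,0,0,0]'; python3 -m jog '[135,0,0,-0.1,0,0,0,135,0,0,-0.1,0,0,0]'
```

```text
clock: 8.48
position: [0.5685, -0.0342, 0.0083]
ee_rot: [-0.473, 0.475, -0.524, 0.525]
contact_force: [-1.9, -8.3, 1.2]
width: 0.0401
clock: 8.72
position: [0.5679, -0.034, 0.0084]
ee_rot: [-0.473, 0.475, -0.524, 0.525]
contact_force: [-2.2, -8.1, -0.2]
width: 0.04
```

```bash
python3 -m jog '[135,0,0,-0.1,0,0,0,135,0,0,-0.1,0,0,0]'; python3 -m jog '[135,0,0,-0.1,0,0,0,135,0,0,-0.1,0,0,0]'
python3 - <<'E'
from h import *
p,R,s=pose(); print(p,gl(p),s["contact_force"])
E
```

```text
clock: 8.98
position: [0.5677, -0.034, 0.0085]
ee_rot: [-0.474, 0.474, -0.524, 0.526]
contact_force: [-1.2, -7.9, -0.2]
width: 0.0397
clock: 9.22
position: [0.5674, -0.034, 0.0087]
ee_rot: [-0.474, 0.474, -0.523, 0.526]
contact_force: [-0.2, -7.5, -0.2]
width: 0.0404
[ 0.56743652 -0.03395798  0.00870033] [-50.47748052   2.79019372] [-0.22134811 -7.48550576 -0.23094937]
```

Now I'll retreat straight back and lift, then check the seating and take a look at the slot.

```bash
python3 -m jog '[135,0.5,0,0,0,0,0,135,1.5,0,0,0,0,0,135,3,0,0,0,0,0,135,5,-2,0,0,0,0,135,5,-6,0,0,0,0,135,5,-11,0,0,0,0,135,3,-14,0,0,0,0,135,0,-16,0,0,0,0,135,-2,-17,0,0,0,0,135,-2,-17,0,0,0,0,135,-2,-17,0,0,0,0]'
python3 - <<'E'
from h import *
p,R,s=pose(); print(p,gl(p),s["contact_force"])
d=cam("wrist"); cv2.imwrite("pics/w6.png",d["color"]); np.save("w6.npy",dict(d),allow_pickle=True);d=cam("side"); crop(d,240,200,360,290,6,"pics/s6.png");d=cam("scene"); crop(d,200,160,320,250,6,"pics/s7.png")
E
```

```text
clock: 10.6
position: [0.5674, -0.0127, 0.1771]
ee_rot: [0.473, -0.475, 0.525, -0.524]
contact_force: [-0.9, -0.5, 0.6]
width: 0.0404
[ 0.56741496 -0.01271467  0.1771488 ] [-29.33937771   4.90192485] [-0.86168234 -0.5250185   0.61243881]
```

View pics/w6.png

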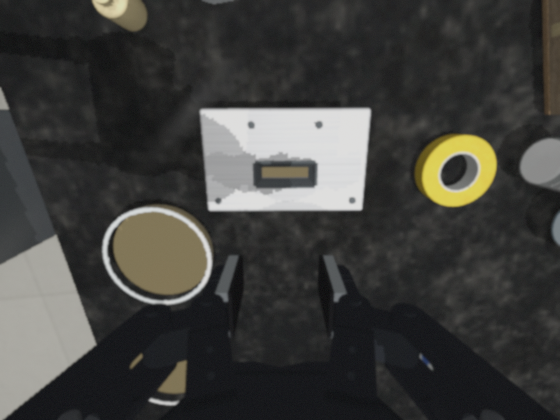

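View pics/s6.png

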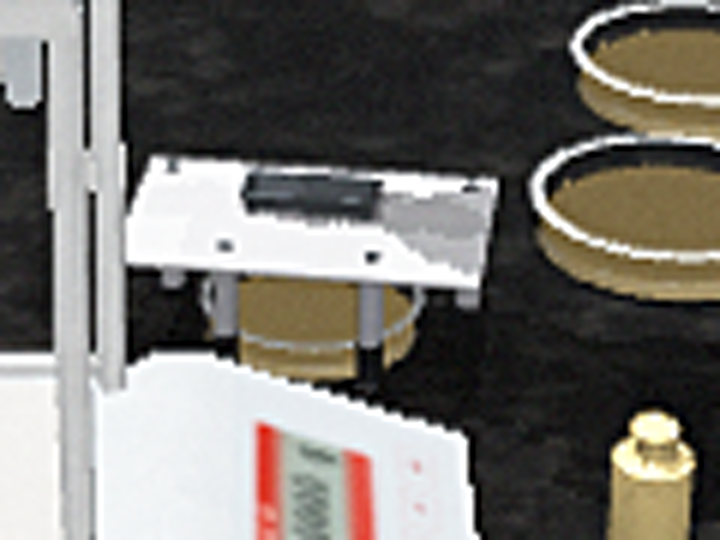

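View pics/s7.png

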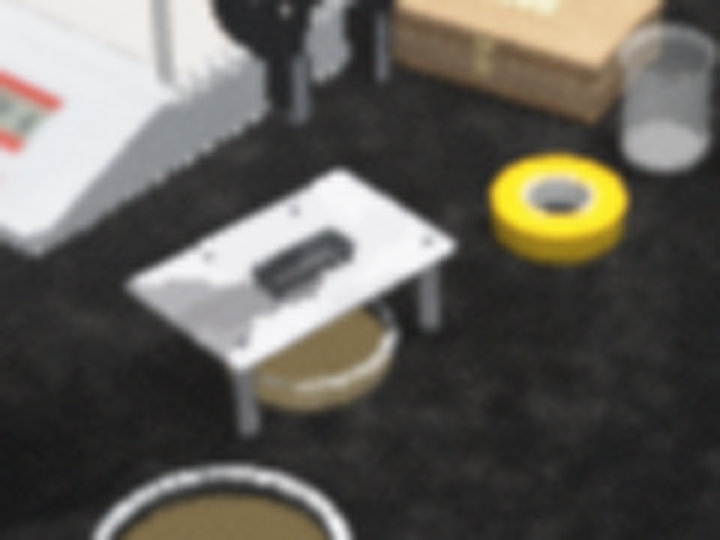

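Run:
```python
from h import *
from scipy.optimize import least_squares
d=np.load("w5.npy",allow_pickle=True).item()
e=np.load("w6.npy",allow_pickle=True).item(); crop(e,195,100,375,220,4,"pics/w6a.png")
scr=np.array([(41,29,56),(41,-29,56),(-26,62,56),(-26,-62,56)])/1000
cor=np.array([(52,70,56),(52,-70,56),(-34,-70,56),(-34,70,56)])/1000
def fit(d,L,obs):
    f=lambda p:(proj(d,guard(p)(L))-obs).ravel()
    r=least_squares(f,[.572,.016,1.46],x_scale=[.01,.01,.1]);print(r.x[:2].round(4),np.degrees(r.x[2]).round(2),r.fun.reshape(-1,2).round(2).tolist())
fit(d,scr,np.array([(177.5,68.5),(379,68),(107,276),(454,275)]))
fit(d,cor,np.array([(20,19),(540,17),(473,296),(88,296)]))
```

```text
[0.5748 0.0163] 84.5 [[0.8, 1.36], [-0.21, 0.64], [0.97, -1.7], [-1.69, -2.13]]
[0.5751 0.0171] 84.32 [[3.56, 1.46], [-3.62, 1.86], [-1.71, -5.34], [1.85, -4.84]]
```

View pics/w6a.png

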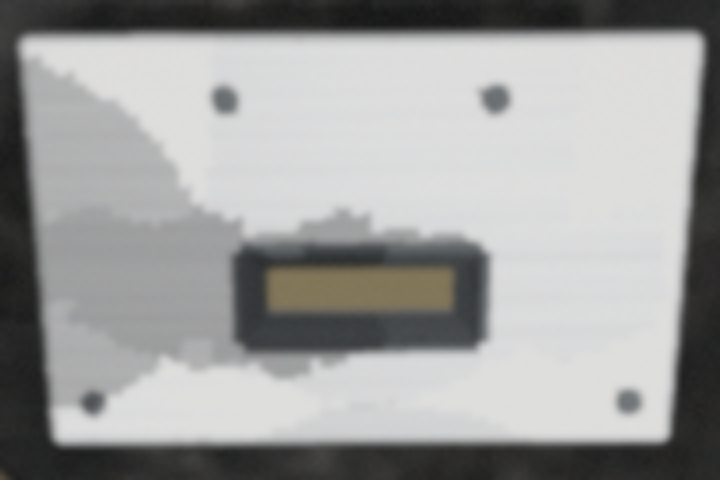

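```bash
python3 -m jog '[100,4,-2,0,0,1,0, 60,8,-4,0.1,0,2.2,0, 0,12,-6,0.3,0,3.4,0, 0,16,-7,0.5,0,4.6,0, 0,20.5,-7.3,0.6,0,5.8,0, 0,25,-7.3,0.8,0,7,0, 0,29.5,-7.3,0.9,0,8.2,0, 0,33.5,-7.3,1,0,9.3,0, 0,36.5,-7.3,1.1,0,10.3,0, 0,37.5,-7.3,1.1,0,10.3,0,0,37.5,-7.3,1.1,0,10.3,0,0,37.5,-7.3,1.1,0,10.3,0]'
python3 - <<'E'
from h import *
p,R,s=pose(); print(p,np.degrees(np.arctan2(R[1,0],R[0,0])),s["width"])
d=cam("wrist"); cv2.imwrite("pics/w7.png",d["color"]); np.save("w7.npy",dict(d),allow_pickle=True); crop(d,200,220,360,340,5,"pics/w7a.png")
print(proj(d,[(.54,-.387,.106),(.54,-.387,.036)]))
E
```

```text
clock: 12.25
position: [0.5409, -0.385, 0.2513]
ee_rot: [0.011, -0.012, 0.707, -0.707]
contact_force: [-0.9, 0.8, -0.4]
width: 0.0858
[ 0.54092564 -0.38498274  0.25127809] -178.13899117524647 0.08577812500573029
[[282.29720709 198.47317011]
 [282.01457657 182.98664641]]
```

View pics/w7.png

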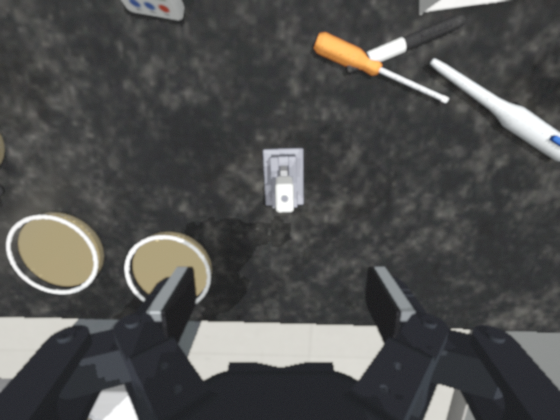

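View pics/w7a.png

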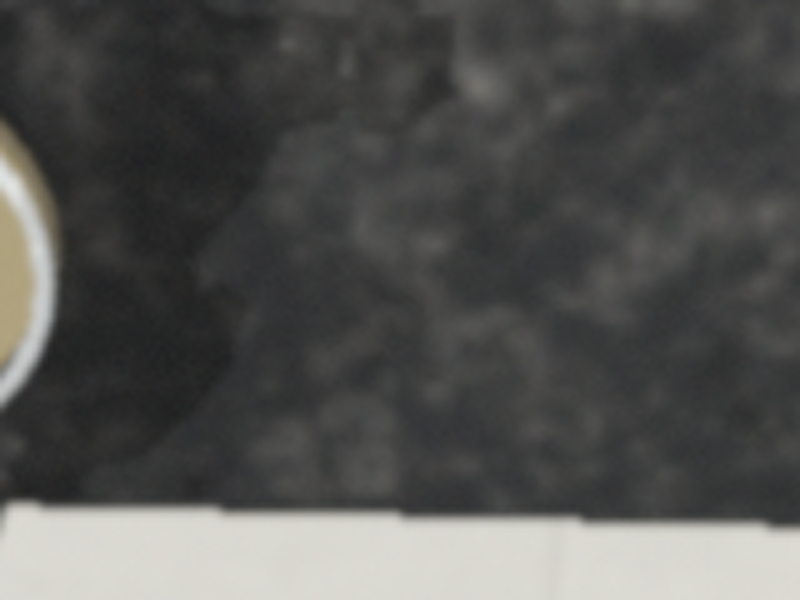

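Run:
```python
from h import *
d=np.load("w7.npy",allow_pickle=True).item(); crop(d,245,140,325,220,7,"pics/w7b.png")
```

```text
(no output)
```

View pics/w7b.png

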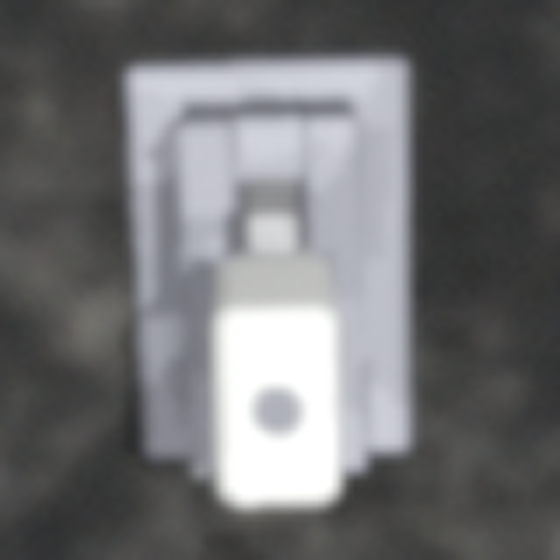

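Run:
```python
from h import *
d=np.load("w7.npy",allow_pickle=True).item(); B=lambda p:np.array(p,float)/7+[245,140]
X=onz(d,B([(277,410),(215,307),(340,307),(215,505),(340,505)]),.106);print(X.round(4))
F=onz(d,B([(127,68),(413,58),(413,452),(145,458)]),.005);print(F.round(4)); print(np.degrees(np.arctan2(*(F[1]-F[2])[[1,0]])))
print(np.degrees(np.arctan2(*(X[1]-X[3])[[1,0]])),np.degrees(np.arctan2(*(X[2]-X[4])[[1,0]])))
p,R,s=pose()
for nm,t in (("wr",X[0]),("tri",np.array([.5388,-.3872,.106]))): print(nm,t,R.T@(np.r_[t[:2],.084-.0187]-p)*100)
```

```text
[[ 0.54   -0.3893  0.106 ]
 [ 0.5549 -0.3799  0.106 ]
 [ 0.5555 -0.3977  0.106 ]
 [ 0.5252 -0.3807  0.106 ]
 [ 0.5258 -0.3991  0.106 ]]
[[ 0.5761 -0.3614  0.005 ]
 [ 0.5796 -0.4143  0.005 ]
 [ 0.5036 -0.4186  0.005 ]
 [ 0.5007 -0.366   0.005 ]]
3.259238874131616
1.5293475615768495 2.614644963544998
wr [ 0.53997035 -0.38930274  0.106     ] [ 0.12031444 18.61447651  0.44942331]
tri [ 0.5388 -0.3872  0.106 ] [ 0.23043782 18.61461685  0.2354483 ]
```

The probe is at (0.540, -0.389) with a yaw of about 2.5°. I'll descend and grip.

```bash
python3 -m jog '[0,0.1,4,0.35,0,-0.07,0, 0,0.15,8,0.35,0,-0.07,0, 0,0.15,12,0.35,0,-0.07,0, 0,0.15,15.5,0.35,0,-0.07,0, 40,0.15,17.5,0.35,0,-0.07,0, 80,0.15,18.5,0.35,0,-0.07,0, 120,0.15,18.5,0.35,0,-0.07,0,150,0.15,18.5,0.35,0,-0.07,0, 150,0.15,18.5,0.35,0,-0.07,0]' 50
python3 - <<'E'
from h import *
p,R,s=pose(); print(p,np.degrees(np.arctan2(R[1,0],R[0,0])),s["width"])
d=cam("wrist"); cv2.imwrite("pics/w8.png",d["color"])
d=cam("side"); crop(d,250,130,370,220,6,"pics/s8.png")
E
```

```text
clock: 13.42
position: [0.54, -0.3903, 0.0675]
ee_rot: [-0.015, 0.014, -0.706, 0.707]
contact_force: [-0.3, 0.5, -0.5]
width: 0.0349
[ 0.54003889 -0.39025779  0.06748749] -177.68126216913745 0.03489486423820334
```

View pics/w8.png

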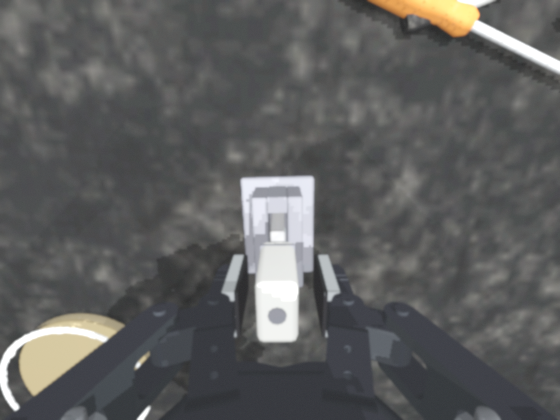

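View pics/s8.png

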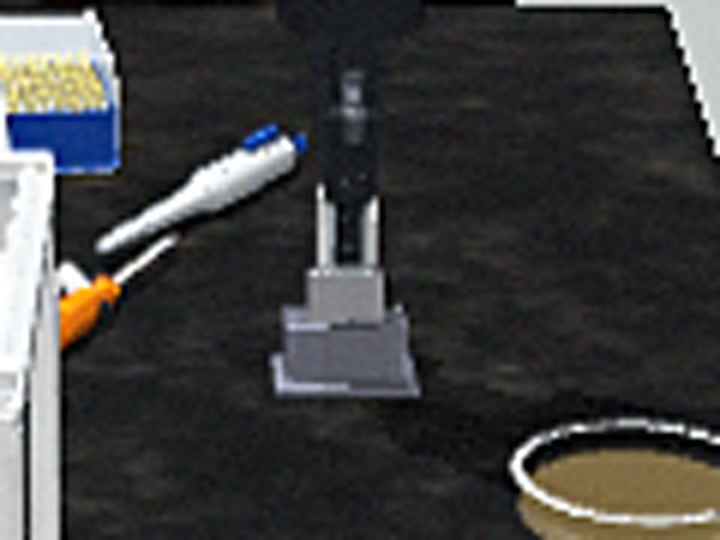

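The probe's handle, at column 278, sits well centred between the fingers (mid 280). I'll close.

```bash
python3 -m jog '[180,0,0,-0.05,0,0,0,200,0,0,-0.05,0,0,0,255,0,0,-0.05,0,0,0,255,0,0,-0.05,0,0,0,255,0,0,-0.05,0,0,0]' 60;python3 -m jog '[255,0,0,0,0,0,0,255,0,0,0,0,0,0]'
```

```text
clock: 14.15
position: [0.5394, -0.3891, 0.0665]
ee_rot: [0.014, -0.014, 0.707, -0.707]
contact_force: [-0.3, 1.5, 2.5]
width: 0.0175
clock: 14.4
position: [0.5395, -0.3892, 0.0665]
ee_rot: [0.014, -0.014, 0.707, -0.707]
contact_force: [-1.0, 1.4, 4.1]
width: 0.0169
```

```bash
python3 -m jog '[255,0,-0.5,0,0,0,0,255,0,-1.2,0,0,0,0,255,0,-2.2,0,0,0,0,255,0,-3.5,0,0,0,0,255,0,-6,0,0,0,0,255,0,-9,0,0,0,0,255,0,-12,0,0,0,0,255,0,-14,0,0,0,0,255,0,-14,0,0,0,0,255,0,-14,0,0,0,0]'
python3 - <<'E'
from h import *
p,R,s=pose(); print(p,np.degrees(np.arctan2(R[1,0],R[0,0])),s["width"],s["contact_force"],R.round(4))
d=cam("side"); crop(d,250,50,370,220,4,"pics/s9.png");np.save("sd9.npy",dict(d),allow_pickle=True)
d=cam("scene"); crop(d,290,150,410,290,4,"pics/s10.png");np.save("sc9.npy",dict(d),allow_pickle=True)
d=cam("wrist"); cv2.imwrite("pics/w9.png",d["color"])
g0=G.copy();g0[:2]=[.5735,.017]
ex=np.r_[np.cos(g0[2]),np.sin(g0[2]),0]
t=np.r_[g0[:2],.21];print(R.T@(t-p)*100,"heading target",np.degrees(g0[2])+90)
E
```

```text
clock: 15.65
position: [0.539, -0.389, 0.2057]
ee_rot: [0.014, -0.015, 0.707, -0.707]
contact_force: [-0.6, -1.0, -2.1]
width: 0.0177
[ 0.53899732 -0.38896739  0.20570876] -177.69332018330402 0.017704677094646445 [-0.57332287 -0.99423085 -2.1295174 ] [[-9.992e-01 -8.000e-04  4.020e-02]
 [-4.020e-02  8.000e-04 -9.992e-01]
 [ 8.000e-04 -1.000e+00 -9.000e-04]]
[ -5.08109659  -0.39849901 -40.42533073] heading target 174.35313843034032
```

View pics/s9.png

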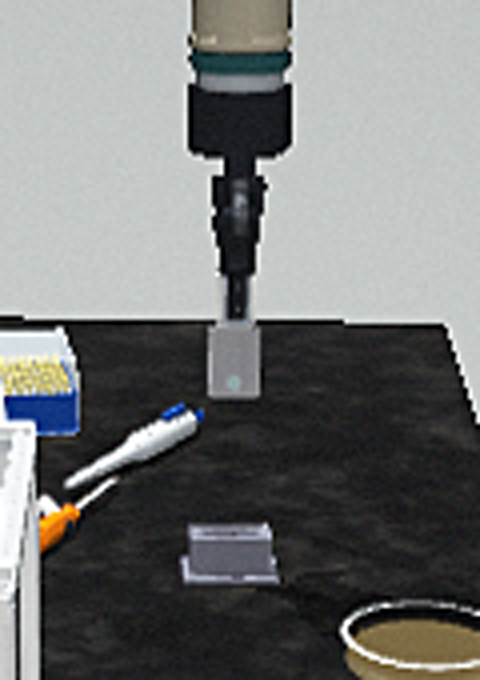

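View pics/s10.png

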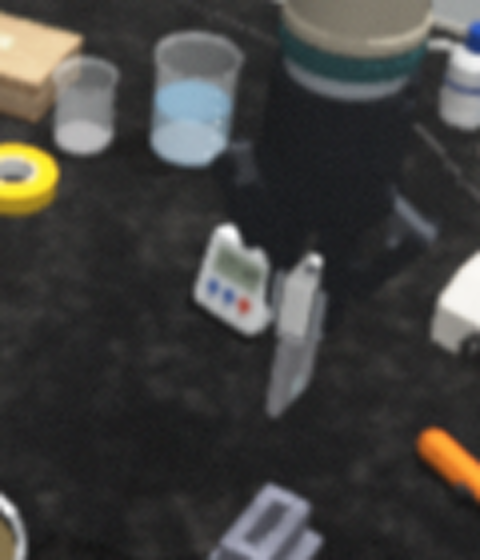

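View pics/w9.png

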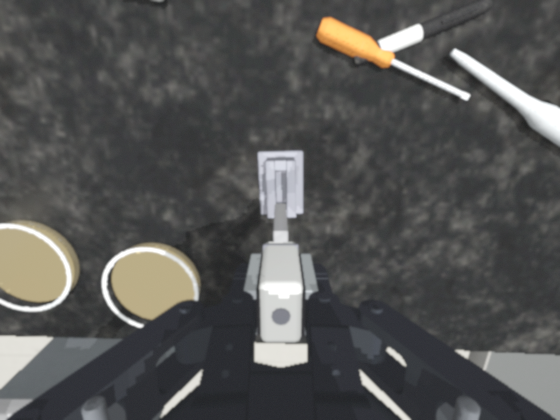

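```bash
python3 -m jog '[255,-0.5,0,-2,0,0,0, 255,-1,0,-6,0,0.2,0, 255,-1.5,0,-11,0,0.4,0, 255,-2,0,-16,0,0.6,0, 255,-2.6,0,-21,0,0.8,0, 255,-3.3,0,-26,0,0.99,0, 255,-4,0,-31,0,0.99,0, 255,-4.5,0,-35.5,0,0.99,0, 255,-5,0,-38.5,0,0.99,0, 255,-5.1,0,-40,0,0.99,0, 255,-5.1,0,-40.4,0,0.99,0,255,-5.1,0,-40.4,0,0.99,0]';python3 -m jog '[255,0,0,0,0,0,0,255,0,0,0,0,0,0]'
python3 - <<'E'
from h import *
p,R,s=pose(); print(p,np.degrees(np.arctan2(R[1,0],R[0,0])),s["width"],s["contact_force"],R.round(4))
for n in ("wrist","side","scene"):
    d=cam(n);np.save(n+"10.npy",dict(d),allow_pickle=True); d["color"]=d["color"]
    if n=="wrist":cv2.imwrite("pics/w10.png",d["color"])
    if n=="side":crop(d,230,130,360,270,4,"pics/sd10.png"); print(proj(d,[p])) 
    if n=="scene":crop(d,190,110,330,240,4,"pics/sc10.png")
E
```

```text
clock: 17.3
position: [0.5739, 0.0159, 0.2062]
ee_rot: [0.035, -0.035, -0.706, 0.706]
contact_force: [0.7, 0.2, -1.6]
width: 0.0177
clock: 17.55
position: [0.5741, 0.0154, 0.2063]
ee_rot: [0.035, -0.035, -0.706, 0.706]
contact_force: [-0.4, -0.7, -0.9]
width: 0.0175
[0.57410844 0.01544414 0.20627148] 174.3091180778426 0.01753025094854285 [-0.36467059 -0.74869973 -0.9213267 ] [[-9.951e-01 -1.000e-04 -9.920e-02]
 [ 9.920e-02 -1.000e-04 -9.951e-01]
 [ 0.000e+00 -1.000e+00  1.000e-04]]
[[291.75383968 175.04868804]]
```

View pics/w10.png

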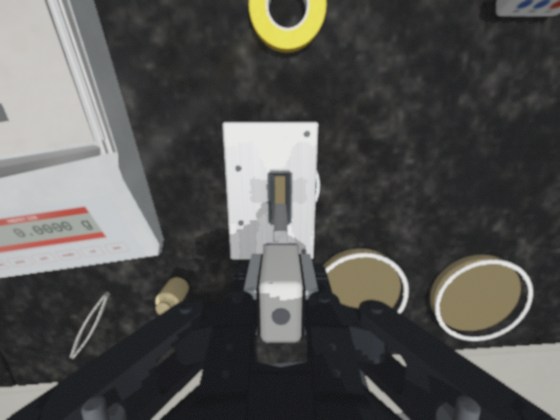

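View pics/sd10.png

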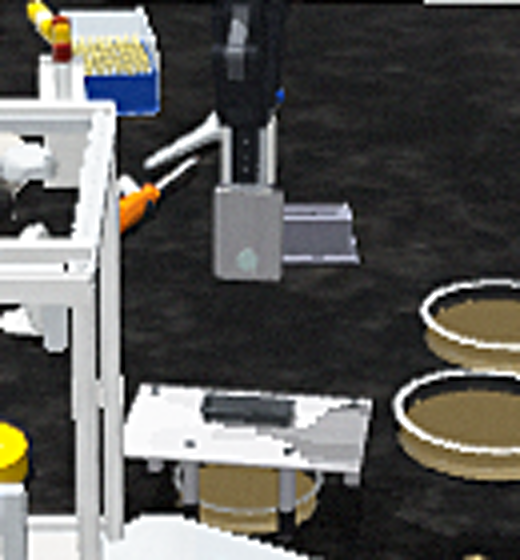

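View pics/sc10.png

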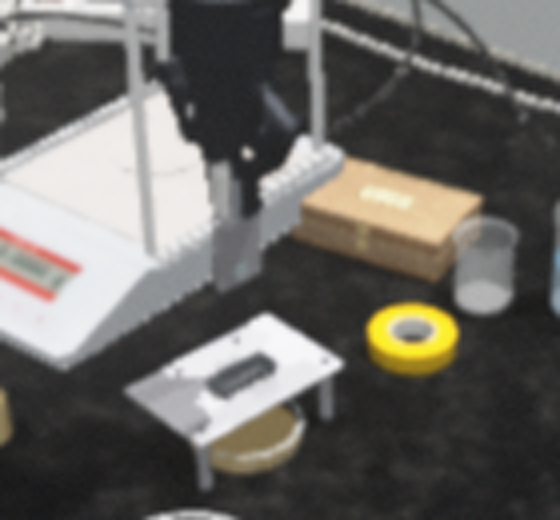

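Run:
```python
from h import *
d=np.load("wrist10.npy",allow_pickle=True).item(); crop(d,215,115,325,255,5,"pics/w10a.png")
d=np.load("side10.npy",allow_pickle=True).item(); crop(d,250,170,330,260,8,"pics/sd10a.png")
d=np.load("scene10.npy",allow_pickle=True).item(); crop(d,215,160,285,230,8,"pics/sc10a.png")
```

```text
(no output)
```

View pics/w10a.png

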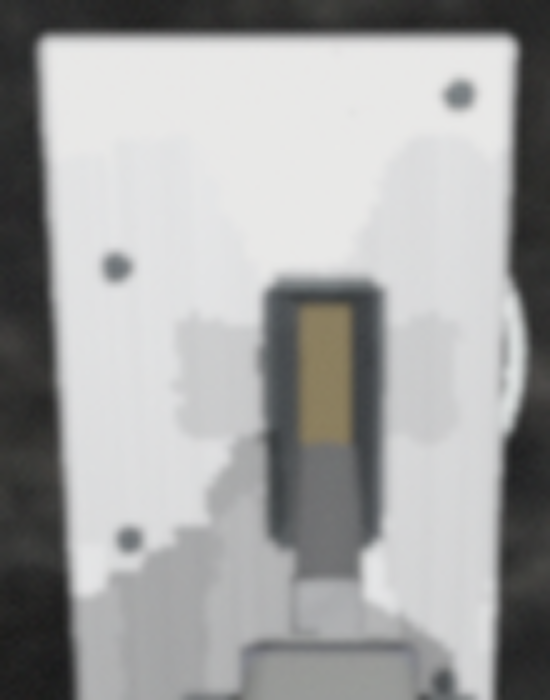

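View pics/sd10a.png

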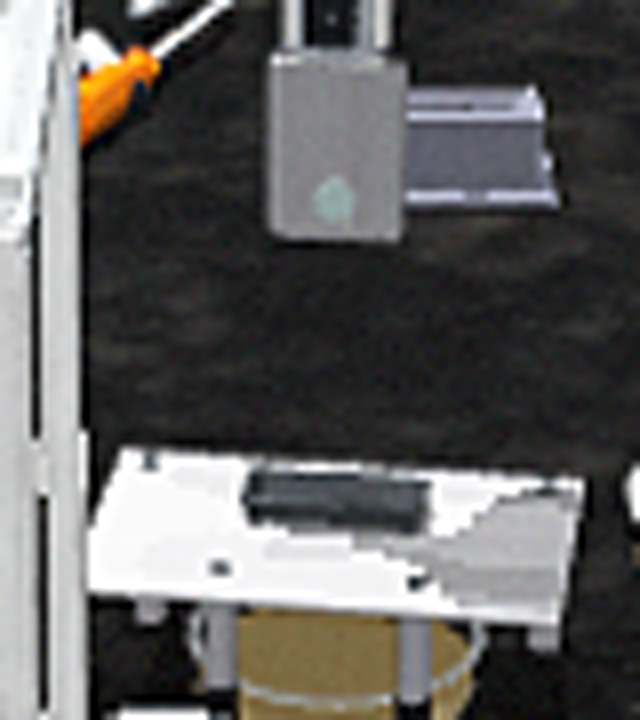

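View pics/sc10a.png

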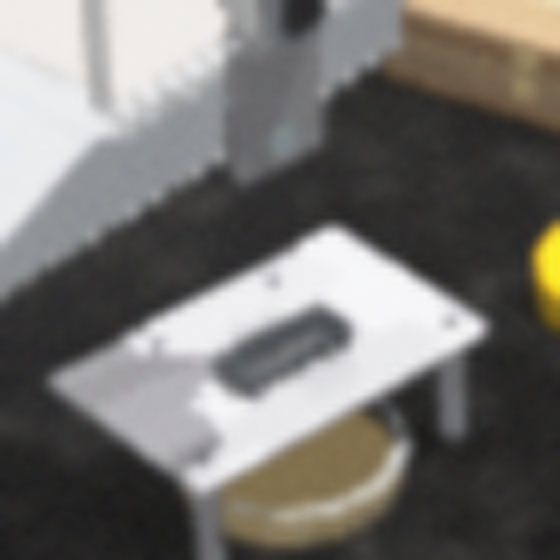

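Run:
```python
from h import *
from scipy.optimize import least_squares
d=np.load("wrist10.npy",allow_pickle=True).item();e=np.load("side10.npy",allow_pickle=True).item();c=np.load("scene10.npy",allow_pickle=True).item()
def fit(d,L,obs,nm):
    L=np.array(L)/1000.
    f=lambda p:(proj(d,guard(p)(L))-obs).ravel()
    r=least_squares(f,[.572,.016,1.46],x_scale=[.01,.01,.1]);print(nm,r.x[:2].round(4),np.degrees(r.x[2]).round(2),r.fun.reshape(-1,2).round(2).tolist());return r.x
W=lambda p:np.array(p,float)/5+[215,115]
S=lambda p:np.array(p,float)/8+[250,170]
C=lambda p:np.array(p,float)/8+[215,160]
gw=fit(d,[(-26,-62,56),(41,-29,56),(41,29,56),(-26,62,56)],W([(459,95),(117,267),(130,540),(443,682)]),"wrist scr")
fit(d,[(5,-21,56),(-5,-21,56)],W([(298,303),(353,303)]),"wrist slot end")
rim=[(10,-26,66),(10,26,66),(-10,26,66),(-10,-26,66)]
scr=[(41,-29,56),(41,29,56),(-26,-62,56),(-26,62,56)]
fit(e,scr,S([(221,567),(419,582),(150,460),(557,490)]),"side scr")
fit(e,[(52,-70,56),(52,70,56),(-34,70,56),(-34,-70,56)],S([(90,590),(560,624-14),(585,482),(122,450)]),"side corners")
fit(c,[(52,70,56),(52,-70,56),(-34,-70,56),(-34,70,56)],C([(48,380),(335,224),(490,326),(195,490)]),"scene corners")
fit(c,scr,C([(273,280),(155,344),(452,322),(200,455)]),"scene scr")
# tip from side & scene
zt=.1457
a=S([(268,236),(403,241)]);X=onz(e,a,zt);print("tip side edges",X.round(4),X.mean(0))
b=C([(230,180),(322,133)]);X=onz(c,b,zt);print("tip scene edges",X.round(4),X.mean(0))
print("tri",tri([(e,a.mean(0)),(c,b.mean(0))]))
p,R,s=pose();print("tcp",p)
```

```text
wrist scr [0.5739 0.016 ] 84.3 [[-0.08, 0.14], [0.1, -0.01], [-0.03, -0.03], [0.01, -0.15]]
wrist slot end [0.5746 0.0155] 84.26 [[0.52, -0.0], [-0.52, -0.0]]
side scr [0.5714 0.0169] 83.77 [[0.1, 0.06], [-0.08, 0.01], [0.42, 0.13], [-0.43, -0.1]]
side corners [0.5709 0.0201] 86.19 [[-0.83, -0.67], [0.75, 0.15], [-0.61, -0.28], [0.7, 0.81]]
scene corners [0.5724 0.0151] 83.67 [[0.88, -0.25], [0.04, 1.16], [-1.26, 0.21], [0.3, -0.74]]
scene scr [0.5747 0.0179] 83.7 [[0.04, 0.08], [0.31, -0.39], [-0.34, -0.09], [-0.01, 0.4]]
tip side edges [[0.593  0.0168 0.1457]
 [0.5535 0.0186 0.1457]] [0.57326405 0.01768427 0.1457    ]
tip scene edges [[0.5562 0.0222 0.1457]
 [0.6005 0.0181 0.1457]] [0.5783526  0.02016688 0.1457    ]
tri [0.57448763 0.01814891 0.14700278]
tcp [0.57412367 0.01589156 0.20629951]
```

The tip is over the slot within about 1 mm by all three cameras. I'll descend until the tip is about 10 mm above the collar rim, then look again.

```bash
python3 -m jog '[255,0.03,1.5,0,0,0,0,255,0.05,3,0,0,0,0,255,0.05,4.5,0,0,0,0,255,0.05,5.7,0,0,0,0,255,0.05,6.5,0,0,0,0,255,0.05,6.8,0,0,0,0,255,0.05,6.8,0,0,0,0,255,0.05,6.8,0,0,0,0]'
python3 - <<'E'
from h import *
p,R,s=pose(); print(p,np.degrees(np.arctan2(R[1,0],R[0,0])),s["width"],s["contact_force"])
for n in ("wrist","side","scene"):
    d=cam(n);np.save(n+"11.npy",dict(d),allow_pickle=True)
    if n=="wrist":crop(d,220,170,340,260,6,"pics/w11.png")
    if n=="side":crop(d,250,170,330,260,8,"pics/sd11.png")
    if n=="scene":crop(d,215,160,285,230,8,"pics/sc11.png")
E
```

```text
clock: 18.7
position: [0.574, 0.0164, 0.1388]
ee_rot: [-0.034, 0.035, 0.706, -0.706]
contact_force: [0.1, 0.3, -0.9]
width: 0.0173
[0.57400563 0.01642294 0.13880941] 174.39029535435796 0.017345992668769912 [ 0.11049525  0.33436478 -0.92016685]
```

View pics/w11.png

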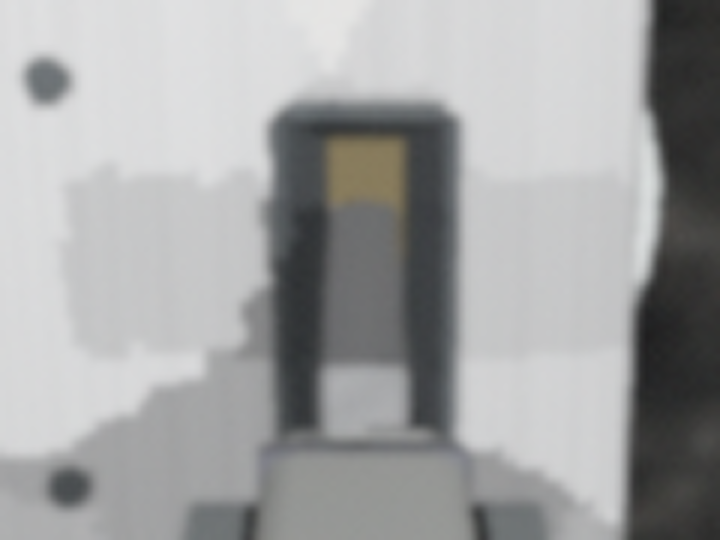

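View pics/sd11.png

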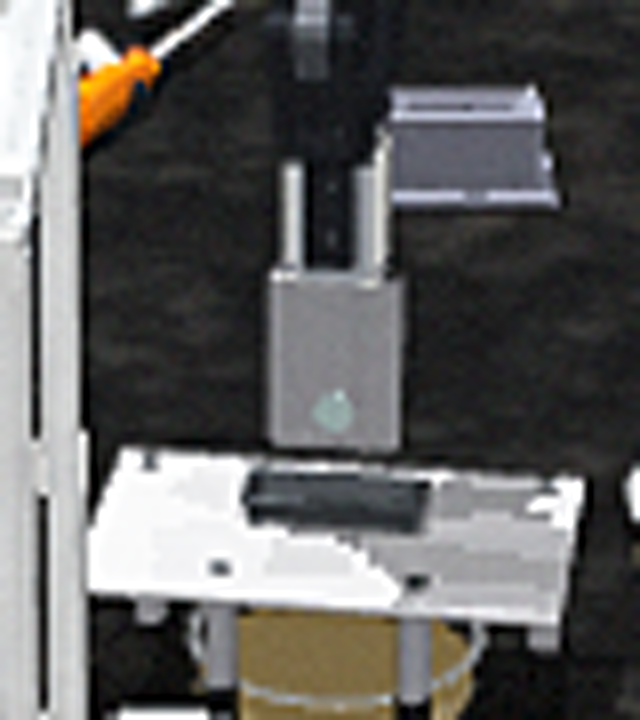

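View pics/sc11.png

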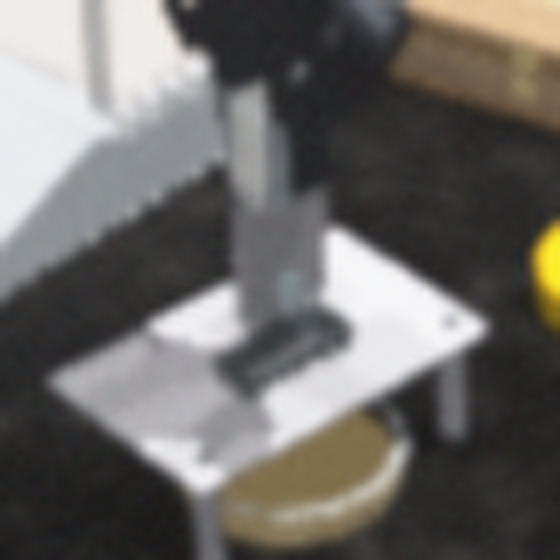

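```bash
python3 -m jog '[255,0.04,0.3,0.03,0,0,0,255,0.04,0.7,0.03,0,0,0,255,0.04,1.1,0.03,0,0,0,255,0.04,1.4,0.03,0,0,0,255,0.04,1.7,0.03,0,0,0,255,0.04,1.7,0.03,0,0,0]';python3 -m jog '[255,0,0.2,0,0,0,0,255,0,0.4,0,0,0,0,255,0,0.4,0,0,0,0]'
```

```text
clock: 19.6
position: [0.573, 0.0162, 0.121]
ee_rot: [-0.035, 0.034, 0.706, -0.706]
contact_force: [-0.7, 0.2, -1.2]
width: 0.018
clock: 19.98
position: [0.5731, 0.0162, 0.1171]
ee_rot: [-0.035, 0.035, 0.706, -0.706]
contact_force: [-0.4, 0.4, -2.0]
width: 0.0173
```

Run:
```python
from h import *
p,R,s=pose(); print(p,np.degrees(np.arctan2(R[1,0],R[0,0])),s["contact_force"],s["moment"])
for n in ("wrist","side","scene"):
    d=cam(n)
    if n=="wrist":crop(d,220,170,340,260,6,"pics/w12.png")
    if n=="side":crop(d,250,170,330,260,8,"pics/sd12.png")
```

```text
[0.57307542 0.01621859 0.1171328 ] 174.38976220218092 [-0.38773042  0.42063646 -1.98562931] [0.02519008 0.02559232 0.01266898]
```

View pics/w12.png

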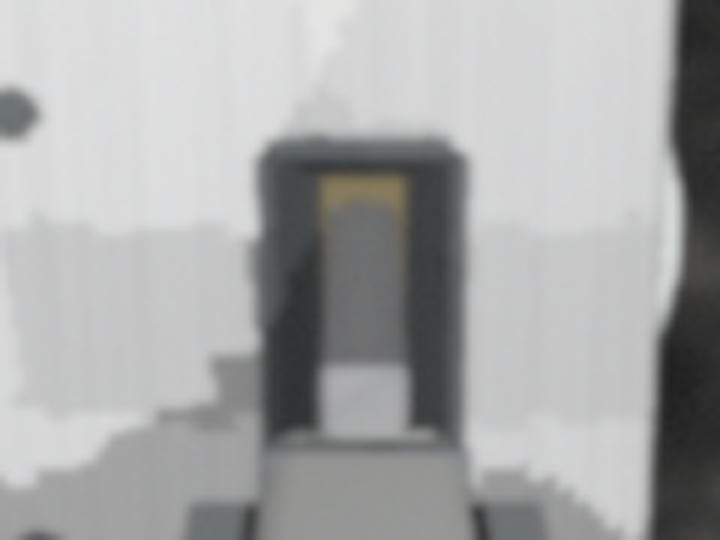

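View pics/sd12.png

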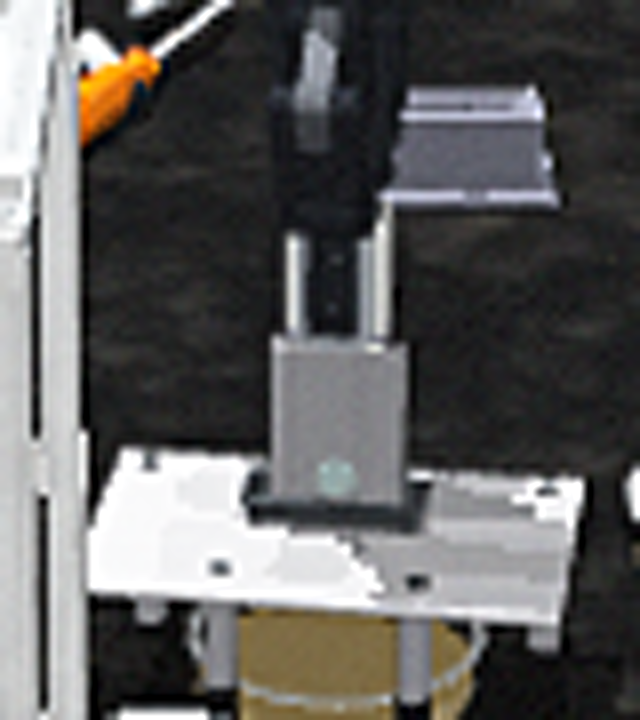

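Alignment is good: the blade is in the collar, the side view shows about 0.8 mm to correct, and there is no contact force. I'll lower it through the slot in stages.

```bash
python3 -m jog '[255,-0.06,0,0,0,0,0,255,-0.06,0.3,0,0,0,0,255,-0.06,0.6,0,0,0,0,255,-0.06,0.8,0,0,0,0,255,-0.06,0.8,0,0,0,0]';python3 -m jog '[255,0,0.3,0,0,0,0,255,0,0.6,0,0,0,0,255,0,0.8,0,0,0,0,255,0,0.8,0,0,0,0]'
```

```text
clock: 20.75
position: [0.5736, 0.0162, 0.109]
ee_rot: [-0.035, 0.034, 0.706, -0.706]
contact_force: [-0.6, 0.1, -1.0]
width: 0.0178
clock: 21.25
position: [0.5736, 0.0162, 0.1011]
ee_rot: [-0.035, 0.034, 0.706, -0.706]
contact_force: [0.1, -0.3, -1.1]
width: 0.0175
```

```bash
python3 -m jog '[255,0,0.3,0,0,0,0,255,0,0.6,0,0,0,0,255,0,0.9,0,0,0,0,255,0,1.2,0,0,0,0,255,0,1.4,0,0,0,0,255,0,1.4,0,0,0,0,255,0,1.4,0,0,0,0]';python3 - <<'E'
from h import *
p,R,s=pose(); print(p,np.degrees(np.arctan2(R[1,0],R[0,0])),s["contact_force"],s["moment"],R.round(4))
for n in ("wrist","side","scene"):
    d=cam(n);np.save(n+"13.npy",dict(d),allow_pickle=True)
    if n=="wrist":crop(d,220,170,340,260,6,"pics/w13.png")
    if n=="side":crop(d,250,170,330,260,8,"pics/sd13.png")
    if n=="scene":crop(d,205,130,305,230,6,"pics/sc13.png")
E
```

```text
clock: 22.12
position: [0.5739, 0.0161, 0.0874]
ee_rot: [-0.035, 0.035, 0.706, -0.706]
contact_force: [-0.2, 0.5, -2.1]
width: 0.0173
[0.57388603 0.01613765 0.08738104] 174.38803038627057 [-0.19503443  0.50275035 -2.07440249] [-0.02531032 -0.00451861 -0.00914079] [[-9.952e-01  3.000e-04 -9.780e-02]
 [ 9.780e-02  1.000e-04 -9.952e-01]
 [-3.000e-04 -1.000e+00 -1.000e-04]]
```

View pics/w13.png

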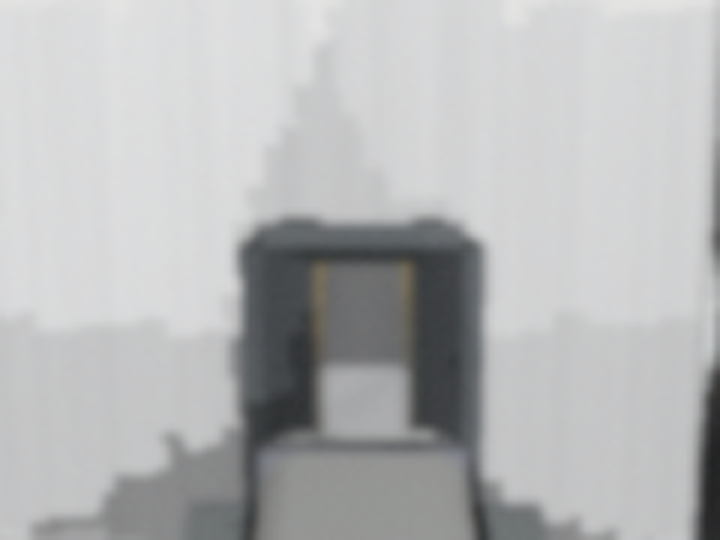

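View pics/sd13.png

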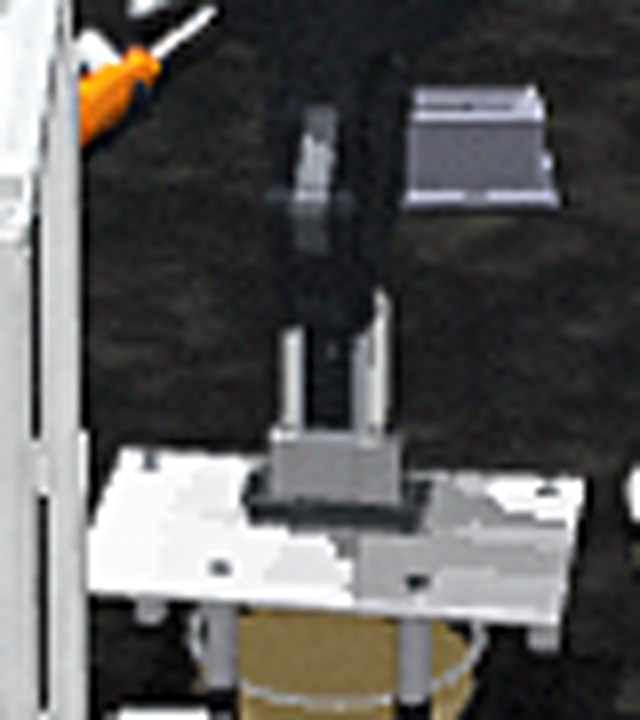

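View pics/sc13.png

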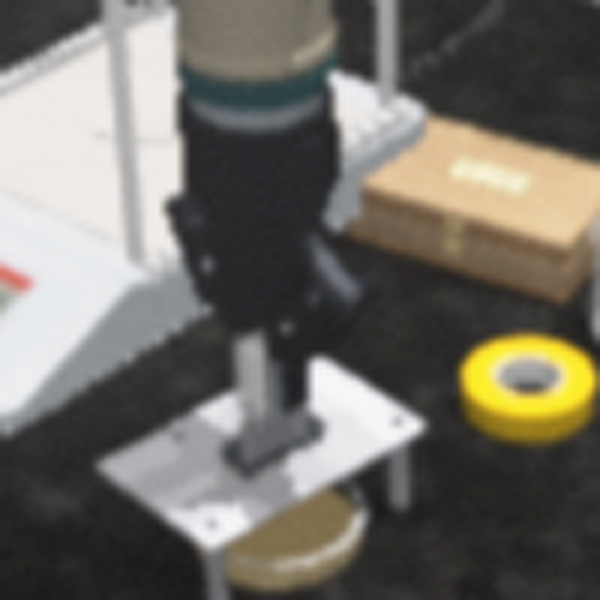

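The blade is through the slot with a strip of lid visible on both of its sides. I'll cross-check the tip height from the pictures.

Run:
```python
from h import *
from scipy.optimize import brentq
e=np.load("side13.npy",allow_pickle=True).item()
def zat(row,y):
    return brentq(lambda z:proj(e,[(.5737,y,z)])[0,1]-(170+row/8),-.05,.3)
# rear/front faces; blade near face y=.0202 ; tip corner rounded -> lowest silhouette at blade mid
for nm,row,y in (("sd11 bladetop",268,.0204),("sd11 tip",447,.0175),("sd13 bladetop",428,.0204),("collar rim near",497,.026),("plate edge rear",597,.068)): print(nm,zat(row,y))
```

```text
sd11 bladetop 0.13748054625710127
sd11 tip 0.07808777029453928
sd13 bladetop 0.08574444596386699
collar rim near 0.06564432279607729
plate edge rear 0.05415994012104757
```

```bash
python3 -m jog '[255,0,0.08,0,0,0,0,255,0,0.08,0,0,0,0,255,0,0.08,0,0,0,0,255,0,0.08,0,0,0,0]';python3 -m jog '[255,0,0,0,0,0,0,255,0,0,0,0,0,0,255,0,0,0,0,0,0]';python3 - <<'E'
from h import *
p,R,s=pose(); print(s["clock"],p,s["contact_force"],s["moment"],s["width"],abs(s["qd"]).max())
d=cam("wrist");crop(d,220,170,340,260,6,"pics/w14.png")
d=cam("scene");cv2.imwrite("pics/sc14.png",d["color"])
E
```

```text
clock: 22.78
position: [0.5738, 0.0162, 0.0865]
ee_rot: [-0.035, 0.035, 0.706, -0.706]
contact_force: [0.6, 0.2, -1.5]
width: 0.017
clock: 23.15
position: [0.5738, 0.0162, 0.0865]
ee_rot: [-0.035, 0.035, 0.706, -0.706]
contact_force: [0.2, -0.2, -1.6]
width: 0.0175
23.15 [0.57376729 0.0161674  0.08651241] [ 0.20371993 -0.18203264 -1.55054058] [ 0.00916924 -0.03346911 -0.00929948] 0.017513380000236983 0.0025104402720003893
```

View pics/w14.png

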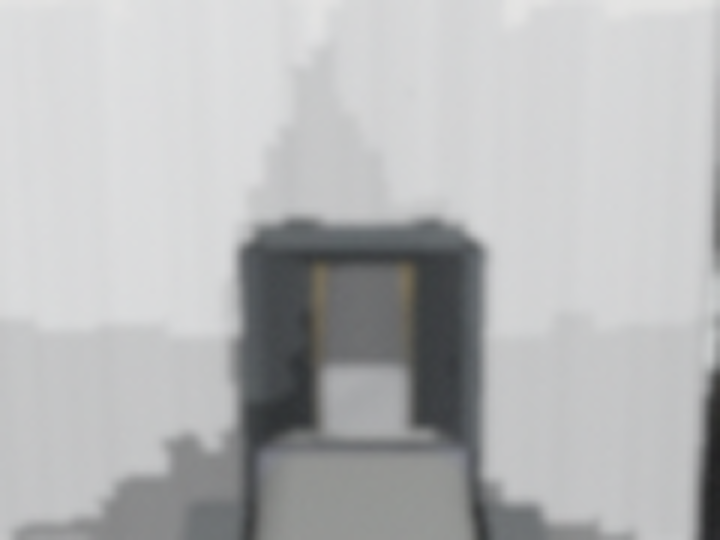

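View pics/sc14.png

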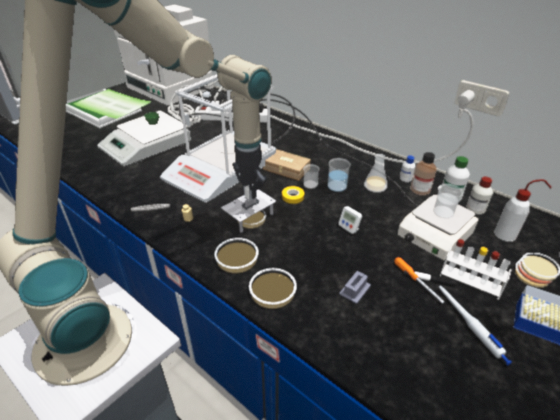

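Force on the tool is just the probe's weight, the blade has a gap on both sides, and the bystanders have not moved (weight (187,213), tape (293,195), timer (349,219)). I'm handing the job in.

```bash
python3 -c "
from rig import *
print(sign_off())"
```

```text
the job is handed in; nothing more can be done
None
```

I pushed the 91 mm dish under the guard until it pressed on the rear legs. Then I took the probe from its stand and lowered its blade through the slot. The job was handed in at about 23 s with the probe held upright.

- **Dish:** it stopped under a steady push of about 8 N. A sideways correction brought the lateral force close to zero, so I judged it to be against both legs. I did not measure its final position directly. The side view and the lid seen through the slot agree with it being home.
- **Probe:** the force on the tool was about 1.5 N downward, which matches the probe's weight, with no sign of contact. The wrist view shows a gap on both flat sides of the blade. The gaps at the narrow ends I judged only from the side view.
- **Tip height:** it works out at about 26 mm above the worktop, so 10 mm above the lid. The side picture agrees to about 1 mm.
- **Disagreement:** the cameras put the slot 2–3 mm apart. I settled the final alignment by comparing blade and slot within the same picture.
- **Other objects:** they are where they were in the first picture.

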